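Kickstand check on a docked frame stub

TASK

The frame stub leans over in its rocking dock on the trolley. First swing the dock's sprung press lever fully to its stop, so that its pivot pin is pressed home, and let the lever spring back; then flip the kickstand down past its over-centre point until it rests fully down, and after that bring the frame upright with the gripper, without letting it tip over the other way. Finish while holding the frame upright and still: it falls back if let go; leave the things lying around where they are.

Things in the scene. Friction and masses are not known exactly. Their poses are not given: they have to be found in the camera images.
- dock: Steel rocking dock fixed to the trolley top: base plate 100 x 320 x 12 mm, two grey bearing blocks, a pair of lever cheeks. Origin on the table under the lean axis; z up, y along the lean axis, +x the side to which the frame leans (away from the robot, turned up to 0.4 rad), -y end carries the press lever. Offsets called dock (x, y, z) are mm in this frame. It does not move.
- lean_axis (a point): Point on the horizontal axis (along the dock's y) about which the frame stub rocks, at dock (0, 0, 45).
- frame_stub (a joint): Lean of the aluminium bicycle rear-frame stub, rad: 0 = upright, +0.4 = leaning to the dock's +x on its stop, where it starts and falls back to; it can tip the other way to -0.35. About 1 kg, heavier on its +x side; 0.5 N (upright) to 3 N at the top tube hold it. Seat tube 32 mm thick stands over the lean axis, with a 42 mm wide clamp at its top, 313 mm above the table when upright.
- top_tube (a point): Middle of the round horizontal top tube stub, 28 mm thick, along the dock's y from the seat tube (y = 0) to a free round end at y = -94. This point is 235 mm from the lean axis: at dock (0, -52, 280) upright, (92, -52, 261) leaning fully. Can be pinched from above along its free length; the tube turns between the fingers as the frame rocks.
- kickstand (a joint): Kickstand angle, rad: 0 = folded (leg towards the dock's +y, 0.15 rad above level), grows as the leg swings down, 1.75 = fully down on its stop, leg along the seat tube. An over-centre spring pushes it back to 0 below 0.7 rad and snaps it down beyond; about 2 N pressing down at two thirds of the leg moves it. It is on the frame's +x side and tilts with it; the foot never reaches the table.
- stand_pivot (a point): Kickstand's pivot at the root of the leg, on the leg's centre line: at dock (56, 20, 215) with the frame upright, turning with the frame about the lean axis.
- stand_foot (a point): Centre of the round end of the kickstand leg, a straight steel bar 16 mm thick with a 21 mm wide rubber end; 125 mm from stand_pivot. Nothing is above the leg when it is folded. Behind and below it: two thin stays and the hub with sprocket (68 mm wide, at dock (0, 130, 103) with the frame upright).
- press_lever (a joint): Sprung press lever, rad: 0 = at rest upright, grows as its handle is swung to the dock's -y (away from the frame), 0.5 = its stop. About 5 to 7 N at the handle near the stop; springs back to 0 when let go.
- lever_grip (a point): Point on the axis of the lever's round black upright grip (22 mm thick, 65 mm long), 20 mm below its top and 115 mm from lever_axis; at rest at dock (0, -165, 210).
- lever_axis (a point): The lever's hinge axis, along the dock's x, at dock (0, -165, 95).
- pivot_pin (a joint): Travel of the pivot pin (26 mm wide head, between the lever and the front bearing block) into the dock, m: starts at 0 to 0.004, about 0.016 = pressed home, head against the block. The lever's toe pushes it as the lever nears its stop; it stays where it is pushed.
- oil_can: red oil can, conical, 72 mm wide, 100 mm high with a thin spout rising to 165 mm; bystander. Origin at the centre of its underside.
- spray_can: blue spray can, 58 mm wide, 170 mm high; bystander. Origin at the centre of its underside.
- spanner: steel spanner, 170 mm long, lying flat; bystander. Origin at the centre of its underside, long side along its x.
- bearing: steel ball bearing ring, 52 mm wide, 14 mm high; bystander. Origin at the centre of its underside.
- socket: steel socket, 26 mm wide, 35 mm high, standing on end; bystander. Origin at the centre of its underside.
- parts_box: yellow flat box, 70 x 140 x 45 mm; bystander. Origin at the centre of its underside.

How it is judged:
By the outcome, as a careful person would: the job done as asked, in the order asked, and still so for the second after the job is handed in, while the arm keeps its last pose, push and grip.
It also fails if it takes over 59 s, if anything falls off the work surface, if the arm or the gripper's body presses on something with over 40 N, if the wrist force passes 120 N, or if a joint passes its speed limit or range.

ROBOT

A 6-joint arm with a two-finger parallel gripper is mounted at the origin on the work surface. World frame = base frame: x ahead of the robot, y to its left, z up, the work surface at z = 0. Lengths are in m, angles in rad, forces in N, time in s.
With the tool pointing down it reaches from about 0.375 to 0.975 m from the base axis. Payload 3.8 kg.
Tool frame: the origin (TCP) lies midway between the tips of the shut fingers; the grasp point (between the pads) lies 19 mm behind it; z points along the fingers, y is the direction in which the jaws open and shut (so a half turn about z gives the same grasp; the last joint's range is limited). The gripper opens to 85 mm and grips with 20 to 120 N. Pads are 22 mm wide; open, the fingers measure 114 mm over their backs; the gripper's body (76 mm by 85 mm) begins 54 mm behind the grasp point. The pads swing forward as they close: fully open they stand 13 mm farther back than shut.
Start: joints at [-1.269, 0.264, 1.604, -0, 1.274, -0.037], TCP at [0.224, -0.637, 0.231] pointing down, gripper open.
Joint ranges: [-2.63, 2.63], [-0.94, 2.18], [0.31, 2.57], [-1.31, 4.45], [0, 2.66], [-2.55, 2.55]. Speed limits (rad/s): [2.57, 2.57, 3.14, 3.14, 3.14, 3.14].

INTERFACE

Orientations are given as a rotation vector (axis times angle).
In Python, from workcell import bot gives the robot as it stands. The module is installed in compiled form; this text tells all that it offers.
- The arm moves only by the tool play_rows, never from a script. Its argument "series" is a list of rows, each an object with "translation": the shift along the tool's x, y, z in m, a list of three; "spin": the turn about the tool's z in units of 5 degrees (1.0 is 5 degrees). In form: [{"translation": [dx, dy, dz], "spin": spin}, ...]. A call has 1 to 5 rows; each row shifts and turns the commanded pose from where the row before left it, along the tool's axes as they then stand; what a row does not reach is not made up. A row lasts 1/10 s, in which the tool goes at most 50 mm and 8.59 degrees, less where a joint would pass 70% of its speed; a pose out of reach is approached as far as the arm can. A call is refused whole if a number of a shift passes 0.05 or a number of a turn 1, either way. A call with a gripper value outside its range is refused whole. "jaw" is the gripper's target within -1 to 1 (fully open at 1, half-way at 0, shut at -1), set as the call begins (left out, the last holds). The fingers move at their own pace and stop on an object; "force" is the grip in N (left out, the last holds). Time passes only in rows, so rows that do not move let the fingers close. It gives the time, the measured TCP pose, the force and the opening at its end, in the units of the state.
- bot.read_state(): the state, without advancing time (a new reading comes with each control period).
- bot.read_camera(name): name is "side" or "top" or "wrist"; returns the picture (400x640x3 uint8, blue, green, red); there is no depth.
- bot.get_calibration(name): a dict with "fov_y" (degrees; the focal length in pixels is half the picture's height over the tangent of half this angle, whatever the lens; pixels are square), "cx", "cy" (the principal point, pixels), "R" (3x3) and "t" (3): a world point X has camera coordinates R X + t. Camera axes: x right, y down, z forward; pixel columns grow to the right and rows downward; lengths in m; the calibration is good to about 2 mm. A picture is of the moment at which its call begins: read the wrist's pose just before it. get_calibration takes no time and is no camera call; for the wrist camera it gives the pose at the moment of the call.
- bot.finish_job(): hands the job in, once; it reports no verdict.
The state is a dict: "time": time; "q": joint angles; "joint_vel": joint speeds; "joint_torque": joint torques, N m; "tool_pos": TCP position; "tcp_rot": TCP orientation; "wrist_force": force on the tool from outside, world axes, zero at the start; "torque": the same for the moment, N m; "width": opening from 0.0 (shut) to 1.0 (fully open).
Only numpy, scipy, OpenCV 4.12 (cv2) and the standard library are available. Lean on these libraries where they do the work, as an engineer would, in place of code of your own. Each camera call takes 0.05 s, during which the arm holds its last target. There are 200 camera calls.

## Working session

There is one attempt and no reset: what is moved stays moved. The work goes in short steps, Python scripts to look and compute and a tool call to move; the robot and the scene stay as the last step left them, time stands still between calls to the robot, and variables do not carry over. Pictures are saved under pics/ and viewed, about 8 in all and at most 12, crops included, and the job is handed in when it is done.

Besides the shell and the picture viewer there is one more tool, called after "Call:" as name(argument=value, ...), one argument or row to a line, values as JSON. play_rows: Moves the arm, as the interface text tells. Its arguments: {"type":"object","properties":{"series":{"type":"array","items":{"type":"object","properties":{"translation":{"type":"array","items":{"type":"number"}},"spin":{"type":"number"}}}},"jaw":{"type":"number"},"force":{"type":"number"}},"required":["series"]}

```bash
mkdir -p pics; python3 - <<'E'
from workcell import bot
import cv2,numpy as np
s=bot.read_state();print({k:np.round(v,3).tolist() for k,v in s.items()})
a=bot.read_camera("side");b=bot.read_camera("top")
cv2.imwrite("pics/side.png",a);cv2.imwrite("pics/top.png",b)
for n in("side","top","wrist"):print(n,bot.get_calibration(n))
E
```

```text
{'time': 0.0, 'q': [-1.269, 0.265, 1.605, -0.0, 1.274, -0.037], 'joint_vel': [-0.001, 0.0, 0.002, -0.0, -0.001, -0.0], 'joint_torque': [0.0, -51.511, -36.732, 0.0, 0.013, 0.0], 'tool_pos': [0.224, -0.636, 0.23], 'tcp_rot': [-3.094, -0.529, 0.001], 'wrist_force': [-0.186, -0.291, -0.657], 'torque': [0.049, -0.015, -0.043], 'width': 1.001}
side {'fov_y': 56.34624127815572, 'cx': 317.91101332904583, 'cy': 192.77425431114108, 'R': array([[-0.68053101,  0.73268588,  0.00699584],
       [ 0.43321262,  0.41003875, -0.80261762],
       [-0.59093516, -0.5431755 , -0.59645286]]), 't': array([ 0.41956682, -0.06432077,  1.61550657])}
top {'fov_y': 44.81306784216467, 'cx': 325.186012660581, 'cy': 202.03566268737183, 'R': array([[ 0.01144895, -0.9999229 ,  0.0048079 ],
       [-0.99418714, -0.01189779, -0.10700642],
       [ 0.10705537, -0.00355484, -0.9942467 ]]), 't': array([-0.08617137,  0.55739568,  1.5428239 ])}
wrist {'fov_y': 63.20078790426624, 'cx': 317.91544637603, 'cy': 205.55889517008194, 'R': array([[ 0.33216305, -0.94322043, -0.00170837],
       [-0.89724303, -0.31652928,  0.30783788],
       [-0.29089973, -0.10071954, -0.95143729]]), 't': array([-0.67404154, -0.03893439,  0.38017613])}
```

View pics/side.png

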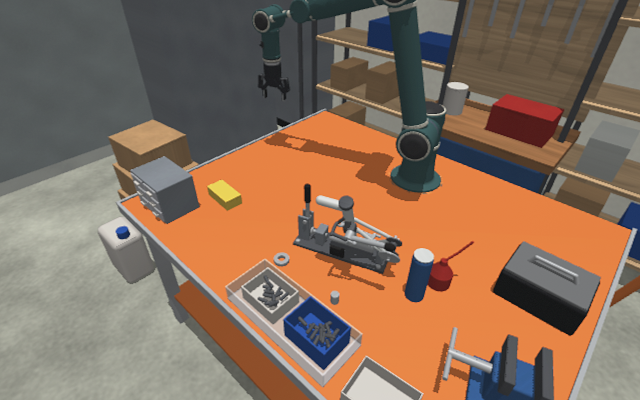

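View pics/top.png

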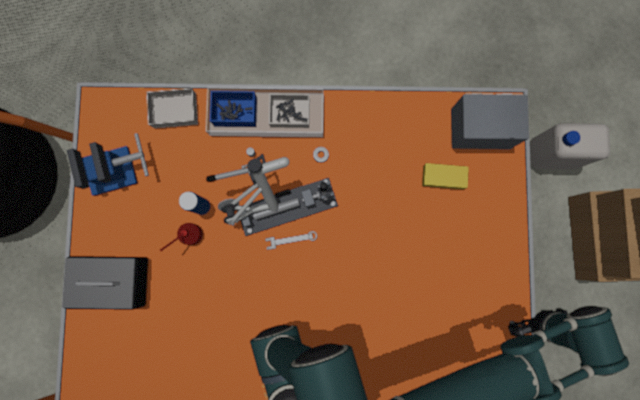

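```bash
python3 - <<'E'
import cv2,numpy as np
a=cv2.imread("pics/side.png")[170:290,280:440];b=cv2.imread("pics/top.png")[135:255,200:360]
cv2.imwrite("pics/c1.png",np.vstack([cv2.resize(x,(640,480)[:2] if 0 else (400*1,300),interpolation=cv2.INTER_CUBIC) for x in(a,b)]))
E
```

```text
(no output)
```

View pics/c1.png

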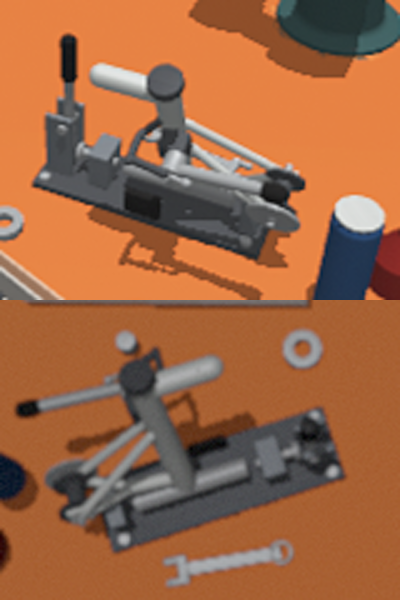

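```bash
cat > h.py <<'E'
from workcell import bot
import numpy as np,cv2
def ray(n,p,c=None):
    c=c or bot.get_calibration(n);f=200/np.tan(np.radians(c["fov_y"]/2))
    d=c["R"].T@np.array([(p[0]-c["cx"])/f,(p[1]-c["cy"])/f,1]);return -c["R"].T@c["t"],d/np.linalg.norm(d)
def onz(n,p,z,c=None):
    o,d=ray(n,p,c);return o+d*(z-o[2])/d[2]
def tri(r):
    A=sum(np.eye(3)-np.outer(d,d) for o,d in r);b=sum((np.eye(3)-np.outer(d,d))@o for o,d in r)
    X=np.linalg.solve(A,b);return X,[np.linalg.norm(np.cross(X-o,d)) for o,d in r]
E
python3 - <<'E'
from h import *
np.set_printoptions(precision=4,suppress=True)
for p in[(327.2,178.2),(337.2,206.2),(245.2,235)]:print(onz("top",p,.012))
def c(p):return(p[0]/2.5+200,p[1]/2.5+135)
def s(p):return(p[0]/2.5+280,p[1]/2.5+170)
print("cap",tri([ray("side",s((166,72))),ray("top",c((141,75)))]))
print("tubeend",tri([ray("side",s((97,76))),ray("top",c((213,66)))]))
print("foot",tri([ray("side",s((275,191))),ray("top",c((27,108)))]))
print("leverTop",tri([ray("side",s((68,38))),ray("top",c((314,125)))]))
for q in [(0,0)]:pass
print("lever z.23", onz("side",s((68,37)),.23),onz("top",c((314,125)),.23))
E
```

```text
[ 0.6394 -0.0854  0.012 ]
[ 0.5471 -0.1192  0.012 ]
[0.4493 0.1793 0.012 ]
cap (array([0.6277, 0.1104, 0.2949]), [np.float64(0.001609824924571557), np.float64(0.0016098249245716156)])
tubeend (array([0.6478, 0.0326, 0.259 ]), [np.float64(0.001950573218897491), np.float64(0.0019505732188974238)])
foot (array([0.6065, 0.2537, 0.1976]), [np.float64(0.0007484408637529785), np.float64(0.0007484408637529737)])
leverTop (array([ 0.5854, -0.0787,  0.2255]), [np.float64(0.0011256498072738385), np.float64(0.0011256498072738862)])
lever z.23 [ 0.5877 -0.0749  0.23  ] [ 0.5855 -0.0795  0.23  ]
```

Call:
play_rows(
  series=[
    {"translation": [0.03,-0.025,-0.024],"spin": 0},
    {"translation": [0.03,-0.025,-0.024],"spin": 0},
    {"translation": [0.03,-0.025,-0.024],"spin": 0},
    {"translation": [0.03,-0.025,-0.024],"spin": 0},
    {"translation": [0.03,-0.025,-0.024],"spin": 0},
  ],
  jaw=-1,
)

```text
time: 0.6
tool_pos: [0.3246, -0.4672, 0.3516]
tcp_rot: [-3.096, -0.529, 0.0]
wrist_force: [0.5, -0.6, 0.4]
width: 0.142
```

Call:
play_rows(
  series=[
    {"translation": [0.037,-0.032,0],"spin": 0},
    {"translation": [0.037,-0.032,0],"spin": 0},
    {"translation": [0.037,-0.032,0],"spin": 0},
    {"translation": [0.037,-0.032,0],"spin": 0},
    {"translation": [0.037,-0.032,0],"spin": 0},
  ],
)

```text
time: 1.1
tool_pos: [0.4459, -0.2545, 0.3509]
tcp_rot: [-3.096, -0.529, 0.0]
wrist_force: [1.0, -0.8, 0.4]
width: 0.003
```

Call:
play_rows(
  series=[
    {"translation": [0.037,-0.032,0],"spin": 0},
    {"translation": [0.037,-0.032,0],"spin": 0},
    {"translation": [0.037,-0.032,0],"spin": 0},
    {"translation": [0.02,-0.032,0],"spin": 0},
    {"translation": [0.0,-0.005,0],"spin": 0},
  ],
)

```text
time: 1.6
tool_pos: [0.5256, -0.0835, 0.3505]
tcp_rot: [-3.093, -0.537, 0.001]
wrist_force: [-0.7, 0.3, 0.2]
width: -0.004
```

```bash
cat >> h.py <<'E'
from scipy.spatial.transform import Rotation as Ro
np.set_printoptions(precision=4,suppress=True)
TH=.325;O=np.array([.533,.078,0]);D=Ro.from_euler("z",TH).as_matrix()
dk=lambda X:D.T@(np.array(X)-O)
wd=lambda X:O+D@np.array(X)
def px(n,X):
    c=bot.get_calibration(n);f=200/np.tan(np.radians(c["fov_y"]/2));v=c["R"]@np.array(X)+c["t"];return np.array([c["cx"]+f*v[0]/v[2],c["cy"]+f*v[1]/v[2]])
def st():
    s=bot.read_state();T=Ro.from_rotvec(s["tcp_rot"]).as_matrix()
    print("t",s["time"],"tcp dock",dk(s["tool_pos"]),"world",s["tool_pos"],"F dock",D.T@s["wrist_force"],"w",s["width"]);print("tool axes in dock\n",D.T@T);return s,D.T@T
def to(X):
    s,T=st();print("shift tool",T.T@(np.array(X)-dk(s["tool_pos"])))
E
python3 - <<'E'
from h import *
to((0,-.125,.185))
cv2.imwrite("pics/w1.png",bot.read_camera("wrist"))
for p in[(0,-.165,.23),(0,-.165,.165),(.092,-.094,.261),(.104,0,.292)]:print(p,px("wrist",wd(p)))
E
```

```text
t 1.6 tcp dock [-0.0586 -0.1507  0.3505] world [ 0.5256 -0.0835  0.3505] F dock [-0.5953  0.5394  0.2209] w -0.004392187543616174
tool axes in dock
 [[ 0.9998  0.0187 -0.0003]
 [ 0.0187 -0.9998  0.0023]
 [-0.0003 -0.0023 -1.    ]]
shift tool [ 0.0591 -0.0242  0.1655]
(0, -0.165, 0.23) [336.2129 127.2518]
(0, -0.165, 0.165) [332.7276 121.9487]
(0.092, -0.094, 0.261) [227.7897 -25.521 ]
(0.104, 0, 0.292) [ 24.1304 -79.5211]
```

View pics/w1.png

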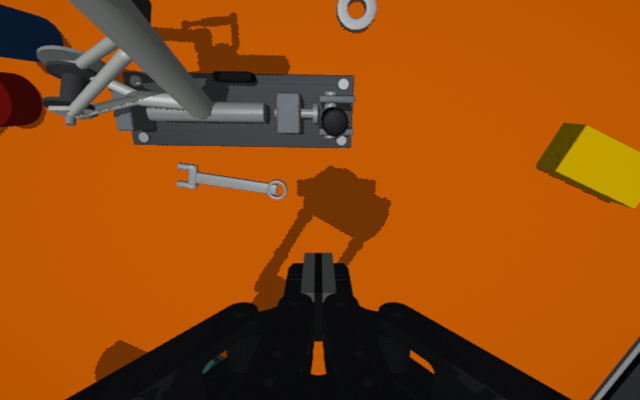

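```bash
python3 - <<'E'
from h import *
for p in[(354,76),(351,148),(134,147)]:
    X=onz("wrist",p,.012);print(X,dk(X))
print(dk(onz("wrist",(336,121),.23)))
E
```

```text
[ 0.6463 -0.0939  0.012 ] [ 0.0525 -0.1991  0.012 ]
[ 0.5531 -0.1261  0.012 ] [-0.0461 -0.1998  0.012 ]
[0.4472 0.1749 0.012 ] [-0.0504  0.1193  0.012 ]
[ 0.0048 -0.1647  0.23  ]
```

```bash
sed -i 's/TH=.325;O=np.array(\[.533,.078,0\])/TH=.336;O=np.array([.534,.078,0])/' h.py; python3 - <<'E'
from h import *
to((0.001,-.125,.185))
E
```

```text
t 1.65 tcp dock [-0.0624 -0.1507  0.3506] world [ 0.5248 -0.0848  0.3506] F dock [-1.247   0.5245 -0.1678] w -0.002687213008833189
tool axes in dock
 [[ 1.      0.007  -0.0011]
 [ 0.007  -1.      0.0013]
 [-0.0011 -0.0013 -1.    ]]
shift tool [ 0.0637 -0.025   0.1656]
```

Call:
play_rows(
  series=[
    {"translation": [0.032,-0.013,0],"spin": 0},
    {"translation": [0.032,-0.012,0],"spin": 0},
    {"translation": [0,0,0],"spin": 0},
    {"translation": [0,0,0.045],"spin": 0},
    {"translation": [0,0,0.045],"spin": 0},
  ],
)

```text
time: 2.15
tool_pos: [0.5779, -0.0443, 0.2622]
tcp_rot: [3.095, 0.528, 0.006]
wrist_force: [0.4, 0.6, -0.4]
width: 0.002
```

Call:
play_rows(
  series=[
    {"translation": [0,0,0.035],"spin": 0},
    {"translation": [0,0,0.04],"spin": 0},
    {"translation": [0,0,0],"spin": 0},
    {"translation": [0,0,0],"spin": 0},
  ],
)

```text
time: 2.55
tool_pos: [0.5778, -0.0448, 0.1879]
tcp_rot: [3.095, 0.527, 0.005]
wrist_force: [2.2, -0.0, 4.5]
width: 0.001
```

```bash
python3 - <<'E'
from h import *
to((0.001,-.185,.185))
E
```

```text
t 2.55 tcp dock [ 0.0009 -0.1303  0.1879] world [ 0.5778 -0.0448  0.1879] F dock [ 2.0953 -0.7481  4.4977] w 0.0013078362610903682
tool axes in dock
 [[ 1.      0.0015  0.0027]
 [ 0.0015 -1.     -0.0025]
 [ 0.0027  0.0025 -1.    ]]
shift tool [0.     0.0547 0.0031]
```

Call:
play_rows(
  series=[
    {"translation": [0,0.012,0],"spin": 0},
    {"translation": [0,0.012,0],"spin": 0},
    {"translation": [0,0.012,0],"spin": 0},
    {"translation": [0,0.01,0],"spin": 0},
    {"translation": [0,0,0],"spin": 0},
  ],
)

```text
time: 3.05
tool_pos: [0.5915, -0.0868, 0.1851]
tcp_rot: [-3.095, -0.526, 0.003]
wrist_force: [0.7, 3.8, -0.4]
width: -0.006
```

Call:
play_rows(
  series=[
    {"translation": [0,0.006,0],"spin": 0},
    {"translation": [0,0.004,0],"spin": 0},
    {"translation": [0,0,0],"spin": 0},
  ],
)

```text
time: 3.35
tool_pos: [0.5936, -0.0947, 0.1844]
tcp_rot: [-3.094, -0.528, 0.007]
wrist_force: [-3.1, 5.3, -1.5]
width: 0.002
```

```bash
python3 - <<'E'
from h import *
to((0.001,-.192,.185))
E
```

```text
t 3.35 tcp dock [-0.0007 -0.1827  0.1844] world [ 0.5936 -0.0947  0.1844] F dock [-1.1417  5.9952 -1.4801] w 0.0019578828119013363
tool axes in dock
 [[ 1.      0.0023 -0.0038]
 [ 0.0023 -1.      0.004 ]
 [-0.0038 -0.004  -1.    ]]
shift tool [ 0.0016  0.0093 -0.0007]
```

Call:
play_rows(
  series=[
    {"translation": [0,0.004,0],"spin": 0},
    {"translation": [0,0.003,0],"spin": 0},
    {"translation": [0,0,0],"spin": 0},
  ],
)

```text
time: 3.65
tool_pos: [0.5956, -0.101, 0.1842]
tcp_rot: [-3.093, -0.528, 0.008]
wrist_force: [-1.8, 5.6, -1.5]
width: -0.001
```

Call:
play_rows(
  series=[
    {"translation": [0,0.003,0],"spin": 0},
    {"translation": [0,0.002,0],"spin": 0},
    {"translation": [0,0,0],"spin": 0},
  ],
)

```text
time: 3.95
tool_pos: [0.5964, -0.1034, 0.184]
tcp_rot: [-3.089, -0.527, 0.01]
wrist_force: [-4.1, 12.1, 0.8]
width: -0.002
```

Call:
play_rows(
  series=[
    {"translation": [0,0.003,0],"spin": 0},
    {"translation": [0,0.0,0],"spin": 0},
    {"translation": [0,0,0],"spin": 0},
  ],
)

```text
time: 4.25
tool_pos: [0.5966, -0.1039, 0.1838]
tcp_rot: [-3.085, -0.527, 0.012]
wrist_force: [-7.1, 19.4, 1.6]
width: 0.002
```

Call:
play_rows(
  series=[
    {"translation": [0,0,0],"spin": 0},
    {"translation": [0,-0.015,0],"spin": 0},
    {"translation": [0,-0.02,0],"spin": 0},
    {"translation": [0,-0.02,0],"spin": 0},
    {"translation": [0,-0.015,0],"spin": 0},
  ],
)

```text
time: 4.75
tool_pos: [0.5772, -0.0428, 0.1877]
tcp_rot: [3.095, 0.53, 0.003]
wrist_force: [0.6, 0.7, -0.6]
width: 0.002
```

Call:
play_rows(
  series=[
    {"translation": [0,0,-0.04],"spin": 0},
    {"translation": [0,0,-0.045],"spin": 0},
    {"translation": [0,0,-0.045],"spin": 0},
    {"translation": [-0.02,0,-0.02],"spin": 0},
    {"translation": [-0.02,0,0],"spin": 0},
  ],
)

```text
time: 5.25
tool_pos: [0.5412, -0.0573, 0.3413]
tcp_rot: [3.092, 0.53, 0.012]
wrist_force: [0.1, -0.0, -0.4]
width: 0.001
```

```bash
python3 - <<'E'
from h import *
w=bot.read_camera("wrist");s=bot.read_camera("side")
cv2.imwrite("pics/m.png",np.vstack([cv2.resize(w,(640,400))[:200],cv2.resize(s[175:275,280:440],(640,400),interpolation=cv2.INTER_CUBIC)]))
to((.117,.10,.34))
for k in[(.118,.02,.18),(.125,.1436,.197),(0,-.165,.23)]:print(px("wrist",wd(k)))
E
```

```text
t 5.35 tcp dock [-0.0406 -0.1294  0.3377] world [ 0.5383 -0.0575  0.3377] F dock [0.737  0.9515 0.2537] w 0.001652604328796718
tool axes in dock
 [[ 1.      0.002   0.0014]
 [ 0.002  -1.     -0.0026]
 [ 0.0014  0.0026 -1.    ]]
shift tool [ 0.158  -0.2291 -0.0027]
[131.5883  -2.7323]
[-48.4921 -20.9118]
[363.701  154.2252]
```

View pics/m.png

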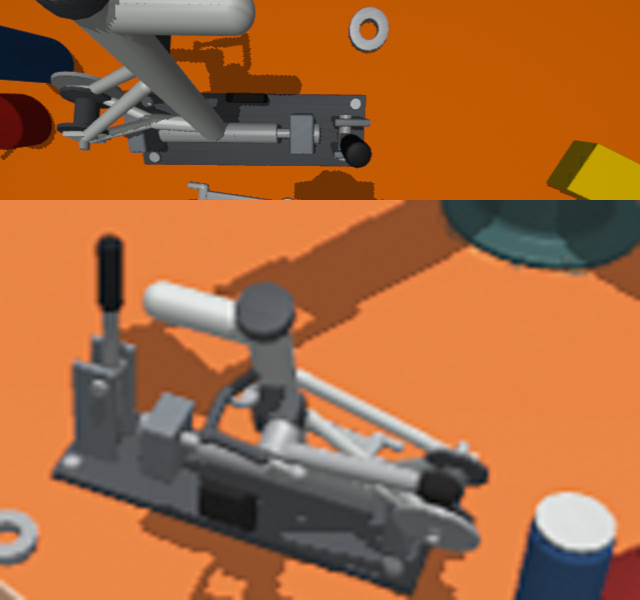

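Call:
play_rows(
  series=[
    {"translation": [0.023,-0.033,-0.004],"spin": 0},
    {"translation": [0.023,-0.033,-0.004],"spin": 0},
    {"translation": [0.023,-0.033,-0.004],"spin": 0},
    {"translation": [0.023,-0.033,-0.004],"spin": 0},
    {"translation": [0.023,-0.033,0],"spin": 0},
  ],
)

```text
time: 5.85
tool_pos: [0.5937, 0.1387, 0.3517]
tcp_rot: [3.096, 0.529, 0.0]
wrist_force: [0.0, 0.1, -0.3]
width: 0.002
```

Call:
play_rows(
  series=[
    {"translation": [0.023,-0.033,0],"spin": 0},
    {"translation": [0.02,-0.031,0],"spin": 0},
    {"translation": [0,0,0],"spin": 0},
    {"translation": [0,0,0],"spin": 0},
  ],
)

```text
time: 6.25
tool_pos: [0.6122, 0.2124, 0.3505]
tcp_rot: [3.095, 0.532, -0.004]
wrist_force: [-0.2, 0.1, 0.4]
width: 0.002
```

```bash
python3 - <<'E'
from h import *
w=bot.read_camera("wrist")
cv2.imwrite("pics/w3.png",w)
to((.124,.10,.22))
for k in[(.118,.02,.18),(.125,.1436,.197),(.1227,.102,.192)]:print(px("wrist",wd(k)))
E
```

```text
t 6.3 tcp dock [0.1178 0.1002 0.3509] world [0.6122 0.2115 0.3509] F dock [0.3983 0.6388 0.6839] w 0.0013379348062961783
tool axes in dock
 [[ 1.      0.0034 -0.002 ]
 [ 0.0034 -1.     -0.001 ]
 [-0.002   0.001  -1.    ]]
shift tool [0.0064 0.0001 0.1309]
[398.4101 184.6189]
[271.2932 181.502 ]
[315.7741 182.7194]
```

View pics/w3.png

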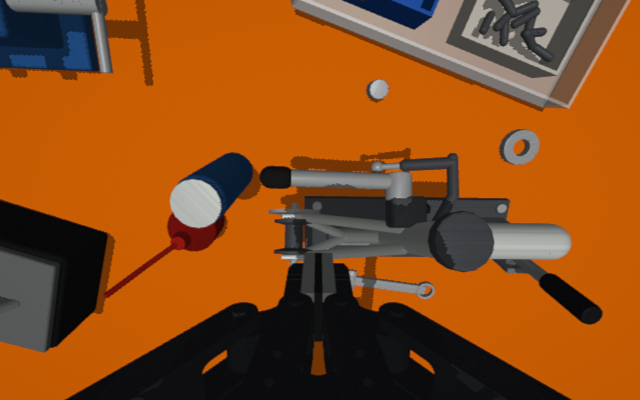

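Call:
play_rows(
  series=[
    {"translation": [0.007,0,0.03],"spin": 0},
    {"translation": [0,0,0.045],"spin": 0},
    {"translation": [0,0,0.04],"spin": 0},
    {"translation": [0,0,0.02],"spin": 0},
    {"translation": [0,0,0.01],"spin": 0},
  ],
)

```text
time: 6.8
tool_pos: [0.6172, 0.2117, 0.2037]
tcp_rot: [3.096, 0.527, -0.008]
wrist_force: [0.7, 0.5, -0.9]
width: -0.002
```

Call:
play_rows(
  series=[
    {"translation": [-0.004,0,0.01],"spin": 0},
    {"translation": [-0.004,0,0.01],"spin": 0},
    {"translation": [-0.004,0,0.01],"spin": 0},
    {"translation": [-0.004,0,0.01],"spin": 0},
    {"translation": [0,0,0],"spin": 0},
  ],
)

```text
time: 7.3
tool_pos: [0.6024, 0.2079, 0.1655]
tcp_rot: [3.096, 0.53, -0.005]
wrist_force: [0.1, -0.7, 0.2]
width: 0.001
```

```bash
python3 - <<'E'
from h import *
to((.100,.10,.134))
E
```

```text
t 7.3 tcp dock [0.1074 0.1001 0.1655] world [0.6024 0.2079 0.1655] F dock [-0.1113 -0.676   0.1574] w 0.0008957516657021447
tool axes in dock
 [[ 1.      0.0029 -0.003 ]
 [ 0.0029 -1.     -0.0003]
 [-0.003   0.0003 -1.    ]]
shift tool [-0.0073  0.0001  0.0315]
```

Call:
play_rows(
  series=[
    {"translation": [-0.003,0,0.01],"spin": 0},
    {"translation": [-0.003,0,0.01],"spin": 0},
    {"translation": [-0.002,0,0.01],"spin": 0},
    {"translation": [0,0,0.0],"spin": 0},
    {"translation": [0,0,0],"spin": 0},
  ],
)

```text
time: 7.8
tool_pos: [0.5961, 0.2059, 0.1366]
tcp_rot: [3.097, 0.53, -0.002]
wrist_force: [-0.1, 0.5, -0.4]
width: -0.0
```

```bash
python3 - <<'E'
from h import *
w=bot.read_camera("wrist");s=bot.read_camera("side")
cv2.imwrite("pics/m2.png",np.vstack([cv2.resize(w[100:300,160:480],(480,300)),cv2.resize(s[175:275,280:440],(480,300),interpolation=cv2.INTER_CUBIC)]))
st()
E
```

```text
t 7.9 tcp dock [0.1016 0.1002 0.1377] world [0.5969 0.2061 0.1377] F dock [ 0.5235 -0.3064 -0.0432] w 0.00040089786986162044
tool axes in dock
 [[ 1.      0.0029  0.0008]
 [ 0.0029 -1.     -0.0001]
 [ 0.0008  0.0001 -1.    ]]
```

View pics/m2.png

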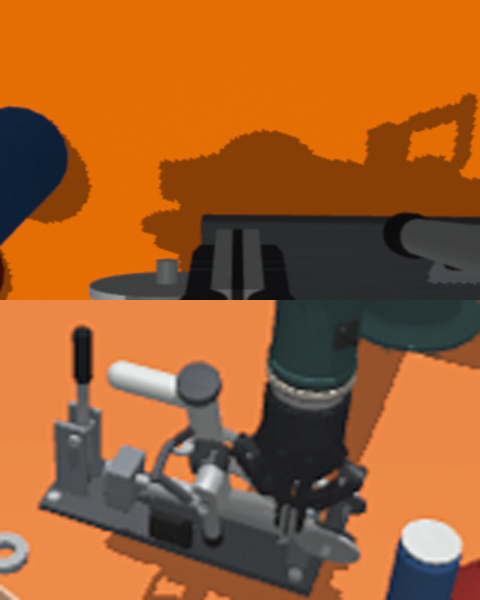

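Call:
play_rows(
  series=[
    {"translation": [0.004,0,-0.04],"spin": 0},
    {"translation": [0.004,0,-0.045],"spin": 0},
    {"translation": [0,0,-0.045],"spin": 0},
    {"translation": [0,0,-0.045],"spin": 0},
    {"translation": [0,0,-0.045],"spin": 0},
  ],
)

```text
time: 8.4
tool_pos: [0.6041, 0.2087, 0.3601]
tcp_rot: [-3.096, -0.53, -0.003]
wrist_force: [1.4, 1.0, -0.8]
width: -0.001
```

Call:
play_rows(
  series=[
    {"translation": [-0.005,0.04,0],"spin": 0},
    {"translation": [-0.006,0.04,0],"spin": 0},
    {"translation": [-0.006,0.04,0],"spin": 0},
    {"translation": [0,0.04,0],"spin": 0},
    {"translation": [0,0,0],"spin": 1},
  ],
  jaw=0.6,
)

```text
time: 8.9
tool_pos: [0.6425, 0.0472, 0.3579]
tcp_rot: [3.116, 0.384, 0.003]
wrist_force: [-0.2, 1.0, 0.3]
width: 0.796
```

Call:
play_rows(
  series=[
    {"translation": [0,0,0],"spin": 1},
    {"translation": [0,0,0],"spin": 1},
    {"translation": [0,0,0],"spin": 1},
    {"translation": [0,0,0],"spin": 1},
    {"translation": [0,0,0],"spin": 1},
  ],
)

```text
time: 9.4
tool_pos: [0.6415, 0.052, 0.3581]
tcp_rot: [-3.127, 0.296, -0.002]
wrist_force: [0.1, -0.2, 0.6]
width: 0.802
```

Call:
play_rows(
  series=[
    {"translation": [0,0,0],"spin": 1},
    {"translation": [0,0,0],"spin": 1},
    {"translation": [0,0,0],"spin": 1},
    {"translation": [0,0,0],"spin": 1},
    {"translation": [0,0,0],"spin": 1},
  ],
)

```text
time: 9.9
tool_pos: [0.6415, 0.052, 0.3582]
tcp_rot: [-2.989, 0.965, -0.002]
wrist_force: [1.6, -0.2, -0.6]
width: 0.802
```

Call:
play_rows(
  series=[
    {"translation": [0,0,0],"spin": 1},
    {"translation": [0,0,0],"spin": 1},
    {"translation": [0,0,0],"spin": 1},
    {"translation": [0,0,0],"spin": 1},
    {"translation": [0,0,0],"spin": 1},
  ],
)

```text
time: 10.4
tool_pos: [0.6412, 0.0245, 0.3573]
tcp_rot: [-2.728, 1.494, 0.022]
wrist_force: [0.8, -0.5, -0.2]
width: 0.8
```

Call:
play_rows(
  series=[
    {"translation": [0,0,0],"spin": 1},
    {"translation": [0,0,0],"spin": 1},
    {"translation": [0,0,0],"spin": 0},
    {"translation": [0,0,0],"spin": 0},
  ],
)

```text
time: 10.8
tool_pos: [0.6367, -0.02, 0.3538]
tcp_rot: [-2.615, 1.608, 0.054]
wrist_force: [-1.0, -0.6, -0.8]
width: 0.8
```

```bash
python3 - <<'E'
from h import *
w=bot.read_camera("wrist")
cv2.imwrite("pics/w4.png",w)
to((.092,-.06,.242))
for k in[(.092,-.094,.261),(.092,-.06,.261),(.104,0,.292)]:print(px("wrist",wd(k)))
E
```

```text
t 10.85 tcp dock [ 0.0649 -0.1258  0.3538] world [ 0.6368 -0.0193  0.3538] F dock [ 0.373  -0.3837 -0.4795] w 0.8016910400704506
tool axes in dock
 [[ 0.1338 -0.9904  0.0333]
 [-0.9887 -0.1312  0.0724]
 [-0.0674 -0.0426 -0.9968]]
shift tool [-0.0539 -0.0307  0.1171]
[284.9001 233.9689]
[281.0965 270.1807]
[254.2224 351.7788]
```

View pics/w4.png

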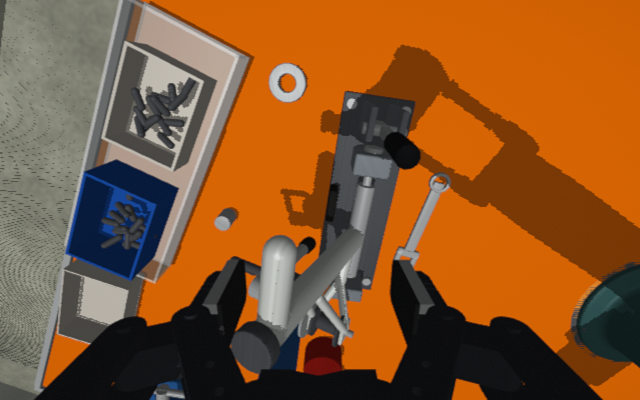

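```bash
python3 - <<'E'
from h import *
print(bot.read_state()["q"])
E
```

```text
[-0.113   0.1414  1.5301  0.0802  1.4718  2.5515]
```

Call:
play_rows(
  series=[
    {"translation": [0,0,0],"spin": -1},
    {"translation": [0,0,0],"spin": -1},
    {"translation": [0,0,0],"spin": -1},
    {"translation": [0,0,0],"spin": -1},
    {"translation": [0,0,0],"spin": -1},
  ],
)

```text
time: 11.35
tool_pos: [0.6368, -0.018, 0.3536]
tcp_rot: [-2.899, 0.992, 0.029]
wrist_force: [0.5, 0.4, 0.5]
width: 0.799
```

```bash
python3 - <<'E'
from h import *
print(bot.read_state()["q"]);st()
E
```

```text
[-0.1109  0.1417  1.5302  0.0801  1.4718  2.1115]
t 11.35 tcp dock [ 0.0654 -0.1245  0.3536] world [ 0.6368 -0.018   0.3536] F dock [0.5849 0.1904 0.4586] w 0.7986443303418791
tool axes in dock
 [[ 0.5447 -0.838   0.0328]
 [-0.8375 -0.5415  0.0726]
 [-0.043  -0.067  -0.9968]]
```

Call:
play_rows(
  series=[
    {"translation": [0,0,0],"spin": -1},
    {"translation": [0,0,0],"spin": -1},
    {"translation": [0,0,0],"spin": -1},
    {"translation": [0,0,0],"spin": -1},
    {"translation": [0,0,0],"spin": -1},
  ],
)

```text
time: 11.85
tool_pos: [0.6368, -0.018, 0.3536]
tcp_rot: [-3.043, 0.341, 0.003]
wrist_force: [-0.4, 0.4, -0.1]
width: 0.799
```

Call:
play_rows(
  series=[
    {"translation": [0,0,0],"spin": -1},
    {"translation": [0,0,0],"spin": -1},
    {"translation": [0,0,0],"spin": -1},
    {"translation": [0,0,0],"spin": -1},
    {"translation": [0,0,0],"spin": -1},
  ],
)

```text
time: 12.35
tool_pos: [0.6368, -0.018, 0.3536]
tcp_rot: [-3.046, -0.326, -0.024]
wrist_force: [0.4, -0.2, 0.2]
width: 0.8
```

Call:
play_rows(
  series=[
    {"translation": [0,0,0],"spin": -1},
    {"translation": [0,0,0],"spin": -1},
    {"translation": [0,0,0],"spin": -1},
    {"translation": [0,0,0],"spin": -1},
    {"translation": [0,0,0],"spin": -1},
  ],
)

```text
time: 12.85
tool_pos: [0.6368, -0.018, 0.3535]
tcp_rot: [-2.908, -0.979, -0.049]
wrist_force: [0.0, -0.1, 0.2]
width: 0.8
```

Call:
play_rows(
  series=[
    {"translation": [0,0,0],"spin": -1},
    {"translation": [0,0,0],"spin": -1},
    {"translation": [0,0,0],"spin": -1},
    {"translation": [0,0,0],"spin": -1},
    {"translation": [0,0,0],"spin": -1},
  ],
)

```text
time: 13.35
tool_pos: [0.6368, -0.018, 0.3536]
tcp_rot: [-2.634, -1.589, -0.072]
wrist_force: [-0.9, -0.5, 0.2]
width: 0.8
```

Call:
play_rows(
  series=[
    {"translation": [0,0,0],"spin": -1},
    {"translation": [0,0,0],"spin": -1},
    {"translation": [0,0,0],"spin": -1},
    {"translation": [0,0,0],"spin": -1},
    {"translation": [0,0,0],"spin": -1},
  ],
)

```text
time: 13.85
tool_pos: [0.6368, -0.018, 0.3536]
tcp_rot: [-2.236, -2.129, -0.092]
wrist_force: [0.5, -0.3, 0.3]
width: 0.802
```

Call:
play_rows(
  series=[
    {"translation": [0,0,0],"spin": -1},
    {"translation": [0,0,0],"spin": -1},
    {"translation": [0,0,0],"spin": -1},
    {"translation": [0,0,0],"spin": -1},
    {"translation": [0,0,0],"spin": 0},
  ],
)

```text
time: 14.35
tool_pos: [0.6367, -0.0181, 0.3535]
tcp_rot: [-1.843, -2.491, -0.105]
wrist_force: [-0.1, -0.0, 0.1]
width: 0.798
```

```bash
python3 - <<'E'
from h import *
# tube end seen in pics/w4 at apex (285,236) vs predicted end center (285,234): ok
print(bot.read_state()["q"]);to((.092,-.062,.34));to((.092,-.062,.242))
E
```

```text
[-0.1111  0.1417  1.5302  0.08    1.4718 -0.4158]
t 14.35 tcp dock [ 0.0653 -0.1246  0.3535] world [ 0.6367 -0.0181  0.3535] F dock [-0.1489  0.0196  0.0552] w 0.7983118828324408
tool axes in dock
 [[ 0.0381  0.9987  0.0328]
 [ 0.9965 -0.0404  0.0725]
 [ 0.0738  0.0299 -0.9968]]
shift tool [0.0624 0.0237 0.0189]
t 14.35 tcp dock [ 0.0653 -0.1246  0.3535] world [ 0.6367 -0.0181  0.3535] F dock [-0.1489  0.0196  0.0552] w 0.7983118828324408
tool axes in dock
 [[ 0.0381  0.9987  0.0328]
 [ 0.9965 -0.0404  0.0725]
 [ 0.0738  0.0299 -0.9968]]
shift tool [0.0552 0.0208 0.1166]
```

Call:
play_rows(
  series=[
    {"translation": [0.031,0.012,0.005],"spin": 0},
    {"translation": [0.031,0.012,0.005],"spin": 0},
    {"translation": [-0.002,-0.001,0.03],"spin": 0},
    {"translation": [-0.002,-0.001,0.03],"spin": 0},
    {"translation": [0,0,0],"spin": 0},
  ],
)

```text
time: 14.85
tool_pos: [0.6383, 0.049, 0.283]
tcp_rot: [-1.842, -2.482, -0.096]
wrist_force: [-1.0, 0.1, -1.4]
width: 0.802
```

Call:
play_rows(
  series=[
    {"translation": [-0.001,-0.001,0.025],"spin": 0},
    {"translation": [-0.001,-0.001,0.019],"spin": 0},
    {"translation": [0,0,0],"spin": 0},
    {"translation": [0,0,0],"spin": 0},
  ],
)

```text
time: 15.25
tool_pos: [0.6406, 0.0489, 0.2456]
tcp_rot: [-1.847, -2.488, -0.106]
wrist_force: [-0.1, -0.1, 0.3]
width: 0.804
```

```bash
python3 - <<'E'
from h import *
to((.092,-.062,.242))
w=bot.read_camera("wrist");s=bot.read_camera("side")
cv2.imwrite("pics/m4.png",np.vstack([cv2.resize(w,(480,300)),cv2.resize(s[160:280,270:430],(480,360),interpolation=cv2.INTER_CUBIC)[:300]]))
E
```

```text
t 15.25 tcp dock [ 0.0911 -0.0626  0.2456] world [0.6406 0.0489 0.2456] F dock [-0.1684 -0.0964  0.2561] w 0.8038598528198663
tool axes in dock
 [[ 0.0409  0.9986  0.0332]
 [ 0.9964 -0.0432  0.0724]
 [ 0.0738  0.0301 -0.9968]]
shift tool [0.0004 0.0008 0.0036]
```

View pics/m4.png

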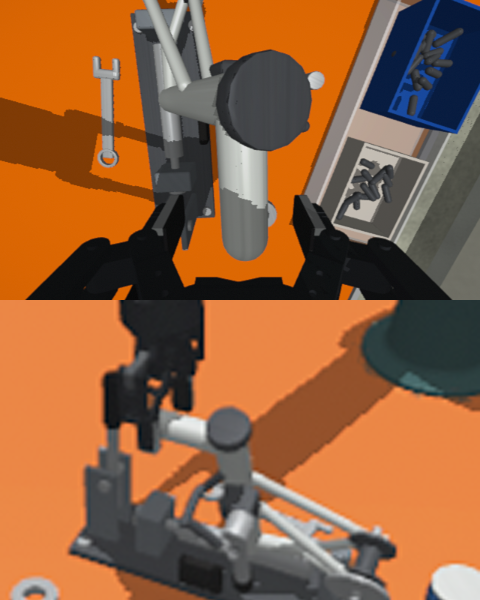

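Call:
play_rows(
  series=[
    {"translation": [0,0,0.002],"spin": 0},
    {"translation": [0,0,0],"spin": 0},
    {"translation": [0,0,0],"spin": 0},
    {"translation": [0,0,0],"spin": 0},
    {"translation": [0,0,0],"spin": 0},
  ],
  jaw=-1,
  force=30,
)

```text
time: 15.85
tool_pos: [0.6417, 0.0491, 0.2437]
tcp_rot: [-1.847, -2.491, -0.109]
wrist_force: [4.6, 0.9, 3.2]
width: 0.319
```

```bash
python3 - <<'E'
from h import *
s,T=st();p=dk(s["tool_pos"]);g=p-.019*T[:,2];print("grasp",g)
prev=p
for k in range(1,11):
    a=.4*(1-k/10);q=p+np.array([.235*(np.sin(a)-np.sin(.4)),0,.235*(np.cos(a)-np.cos(.4))]);print(k,T.T@(q-prev));prev=q
E
```

```text
t 15.85 tcp dock [ 0.0921 -0.0628  0.2437] world [0.6417 0.0491 0.2437] F dock [ 4.6274 -0.7143  3.2059] w 0.31852560756906995
tool axes in dock
 [[ 0.0399  0.9985  0.0362]
 [ 0.9965 -0.0424  0.0715]
 [ 0.073   0.0332 -0.9968]]
grasp [ 0.0914 -0.0642  0.2627]
1 [-0.0001 -0.0086 -0.0038]
2 [-0.0001 -0.0087 -0.0034]
3 [-0.0002 -0.0089 -0.0031]
4 [-0.0002 -0.009  -0.0027]
5 [-0.0002 -0.0091 -0.0024]
6 [-0.0002 -0.0092 -0.002 ]
7 [-0.0003 -0.0093 -0.0016]
8 [-0.0003 -0.0093 -0.0013]
9 [-0.0003 -0.0094 -0.0009]
10 [-0.0004 -0.0094 -0.0005]
```

Call:
play_rows(
  series=[
    {"translation": [0,-0.0043,-0.0019],"spin": 0},
    {"translation": [0,-0.0043,-0.0019],"spin": 0},
    {"translation": [0,-0.0043,-0.0017],"spin": 0},
    {"translation": [0,-0.0044,-0.0017],"spin": 0},
    {"translation": [0,-0.0044,-0.0016],"spin": 0},
  ],
)

```text
time: 16.35
tool_pos: [0.6215, 0.0422, 0.2524]
tcp_rot: [-1.848, -2.492, -0.111]
wrist_force: [5.5, 2.4, 4.0]
width: 0.316
```

Call:
play_rows(
  series=[
    {"translation": [0,-0.0045,-0.0015],"spin": 0},
    {"translation": [0,-0.0045,-0.0014],"spin": 0},
    {"translation": [0,-0.0045,-0.0013],"spin": 0},
    {"translation": [0,-0.0045,-0.0012],"spin": 0},
    {"translation": [0,-0.0046,-0.0012],"spin": 0},
  ],
)

```text
time: 16.85
tool_pos: [0.6003, 0.035, 0.2592]
tcp_rot: [-1.849, -2.493, -0.113]
wrist_force: [5.8, -0.2, 10.3]
width: 0.316
```

Call:
play_rows(
  series=[
    {"translation": [0,-0.0046,-0.001],"spin": 0},
    {"translation": [0,-0.0046,-0.001],"spin": 0},
    {"translation": [0,-0.0046,-0.0008],"spin": 0},
    {"translation": [0,-0.0047,-0.0008],"spin": 0},
    {"translation": [0,0,0],"spin": 0},
  ],
)

```text
time: 17.35
tool_pos: [0.5817, 0.0286, 0.2622]
tcp_rot: [-1.848, -2.493, -0.109]
wrist_force: [4.0, -1.1, 8.0]
width: 0.317
```

```bash
python3 - <<'E'
from h import *
s,T=st();p=dk(s["tool_pos"]);g=p-.019*T[:,2];print("grasp",g,"r",np.hypot(g[0],g[2]-.045),"lean",np.arctan2(g[0],g[2]-.045))
print("remaining",T.T@(np.array([0,g[1],.28])-g))
E
```

```text
t 17.35 tcp dock [ 0.0287 -0.0623  0.2622] world [0.5817 0.0286 0.2622] F dock [ 3.3983 -2.3925  8.0138] w 0.316932855329029
tool axes in dock
 [[ 0.0399  0.9985  0.0379]
 [ 0.9967 -0.0425  0.0696]
 [ 0.0711  0.0349 -0.9969]]
grasp [ 0.028  -0.0637  0.2811] r 0.23777718462706285 lean 0.1181403061479729
remaining [-0.0012 -0.028   0.0001]
```

Call:
play_rows(
  series=[
    {"translation": [0,-0.0047,-0.0012],"spin": 0},
    {"translation": [0,-0.0047,-0.0011],"spin": 0},
    {"translation": [0,-0.0047,-0.0009],"spin": 0},
    {"translation": [0,-0.0047,-0.0004],"spin": 0},
    {"translation": [0,0,0],"spin": 0},
  ],
)

```text
time: 17.85
tool_pos: [0.5625, 0.0223, 0.2638]
tcp_rot: [-1.848, -2.491, -0.105]
wrist_force: [3.4, -3.1, 6.1]
width: 0.317
```

Call:
play_rows(
  series=[
    {"translation": [0,-0.0045,-0.0003],"spin": 0},
    {"translation": [0,-0.0025,-0.0002],"spin": 0},
    {"translation": [0,0,0],"spin": 0},
    {"translation": [0,0,0],"spin": 0},
    {"translation": [0,0,0],"spin": 0},
  ],
)

```text
time: 18.35
tool_pos: [0.5562, 0.0201, 0.2636]
tcp_rot: [-1.848, -2.491, -0.105]
wrist_force: [4.4, -4.4, 4.6]
width: 0.319
```

```bash
python3 - <<'E'
from h import *
s,T=st();p=dk(s["tool_pos"]);g=p-.019*T[:,2];print("grasp",g,"r",np.hypot(g[0],g[2]-.045),"lean",np.arctan2(g[0],g[2]-.045))
w=bot.read_camera("wrist");s=bot.read_camera("side");t=bot.read_camera("top")
cv2.imwrite("pics/side5.png",s);cv2.imwrite("pics/top5.png",t);cv2.imwrite("pics/wrist5.png",w)
cv2.imwrite("pics/m5.png",np.hstack([np.vstack([cv2.resize(w,(400,250)),cv2.resize(t[135:255,200:360],(400,300),interpolation=cv2.INTER_CUBIC)]),cv2.resize(s[160:270,280:360],(400,550),interpolation=cv2.INTER_CUBIC)]))
print("clamp top pred w",px("wrist",wd((0,0,.313))),"side",px("side",wd((0,0,.313))))
for x in(-.01,.01):print(px("wrist",wd((x,0,.313))))
E
```

```text
t 18.35 tcp dock [ 0.0019 -0.0619  0.2636] world [0.5562 0.0201 0.2636] F dock [ 2.6738 -5.5568  4.6338] w 0.31860386024844933
tool axes in dock
 [[ 0.0401  0.9986  0.0343]
 [ 0.9967 -0.0424  0.0693]
 [ 0.0707  0.0314 -0.997 ]]
grasp [ 0.0012 -0.0633  0.2825] r 0.23754723649453596 lean 0.005071461954071381
clamp top pred w [305.4003 149.0048] side [358.1867 174.5646]
[271.8239 150.5338]
[338.8328 147.4823]
```

View pics/m5.png

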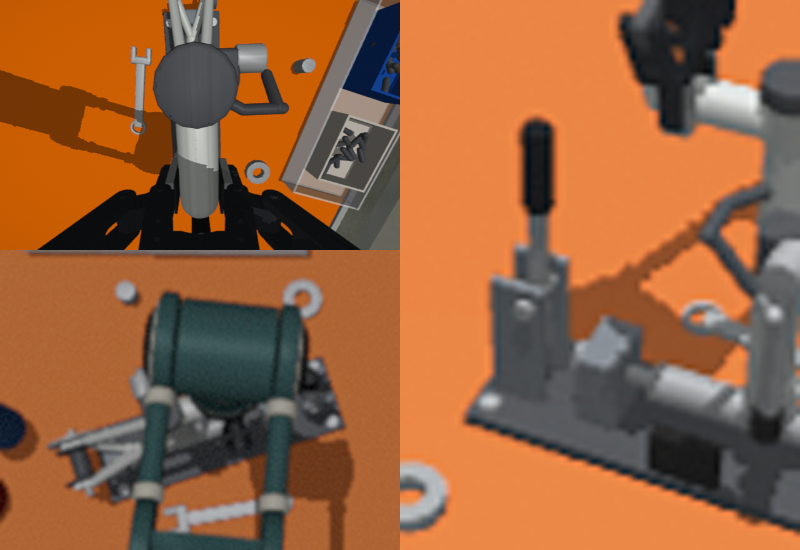

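Call:
play_rows(
  series=[
    {"translation": [0,-0.0015,0],"spin": 0},
    {"translation": [0,0,0],"spin": 0},
    {"translation": [0,0,0],"spin": 0},
    {"translation": [0,0,0],"spin": 0},
    {"translation": [0,0,0],"spin": 0},
  ],
)

```text
time: 19.0
tool_pos: [0.5546, 0.0196, 0.2635]
tcp_rot: [-1.847, -2.491, -0.104]
wrist_force: [3.8, -4.4, 4.7]
width: 0.317
```

```bash
python3 - <<'E'
from h import *
a=cv2.imread("pics/w1.png")[70:155,260:370];b=cv2.imread("pics/m.png")[90:175,270:380]
cv2.imwrite("pics/pin.png",np.vstack([cv2.resize(x,(388,300),interpolation=cv2.INTER_CUBIC) for x in(a,b)]))
s,T=st();p=dk(s["tool_pos"]);g=p-.019*T[:,2];print(g,np.arctan2(g[0],g[2]-.045),np.abs(s["joint_vel"]).max())
E
```

```text
t 19.0 tcp dock [ 0.0002 -0.062   0.2635] world [0.5546 0.0196 0.2635] F dock [ 2.147  -5.3714  4.722 ] w 0.3173706986076972
tool axes in dock
 [[ 0.0402  0.9986  0.0337]
 [ 0.9967 -0.0425  0.0693]
 [ 0.0706  0.0308 -0.997 ]]
[-0.0005 -0.0633  0.2824] -0.0019784658917994993 0.0020142459517811127
```

View pics/pin.png

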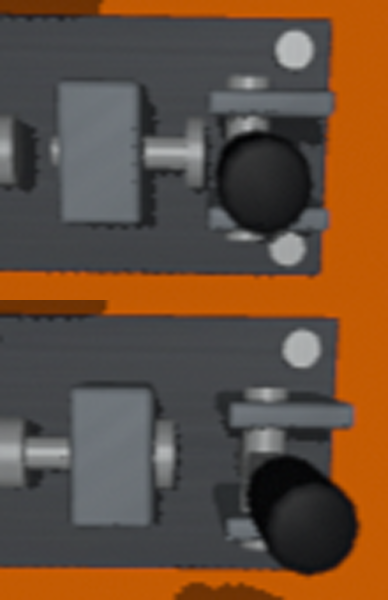

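Before the press, the pin's shaft and head stood clear of the block. After it, the head sits against the block, so the pin is home. The frame is upright and still, so I'm handing in.

```bash
python3 -c "
from workcell import bot
print(bot.finish_job())"
```

```text
the job is handed in; nothing more can be done
None
```

The job is handed in at about 19 s on the robot's clock, with the gripper still holding the frame upright. The hand-in gives no verdict.

**What I did**
- **Lever and pin:** I pushed the press lever to its stop with shut fingers; movement stalled and the force rose to about 20 N. It then sprang back upright. Before-and-after pictures show the pin head now against the block.
- **Kickstand:** I pressed the leg down past its over-centre point. The picture shows it snapped down along the seat tube.
- **Frame:** I pinched the top tube at 30 N and swung it up along its arc, then held it still.

**Last checks**
- **Lean:** From the grasp point the lean is about -0.002 rad. The clamp seen in the wrist camera disagreed by about +0.01 rad just before a final 1.5 mm nudge. That is within measuring error.
- **Stillness:** The joints were still, and the gripper opening of 27 mm matches the tube.
- **Scene:** None of the loose things were touched, as far as the pictures show.

**What went wrong:** My first turn towards the tube ran joint 6 into its range limit, reading 2.5515 against a listed 2.55. That left the tool tilted by about 4°. I turned the other way for the grasp and kept the small tilt, which did not disturb the grip. I can't tell whether that reading counts as passing the joint range.

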